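# Steady the wobbly dip-cup carousel, load it and turn it once round

## Robot

A 7-joint arm with a two-finger parallel gripper is mounted at the origin on a cart in front of the work surface, level with it; the furniture and walls round the work are solid. World frame = base frame: x ahead of the robot, y to its left, z up, the work surface at z = 0. Lengths are in m, angles in rad, forces in N, time in s.
With the tool pointing down it reaches from about 0.4 to 0.85 m from the base axis. Payload 4.5 kg.
Tool frame: the origin (TCP) lies on the centre line of the jaws, within the pads' length; the fingertips stand 8 mm ahead of it and the grasp point (between the pads) lies 11 mm behind it; z points along the fingers, x is the direction in which the jaws open and shut, and the axes are right-handed (so a half turn about z gives the same grasp; the last joint's range is limited). The gripper opens to 88 mm and grips with 3 to 60 N. Pads are 18 mm wide; open, the fingers measure 123 mm over their backs; the gripper's body (75 mm by 187 mm) begins 45 mm behind the grasp point.
Start: joints at [-1.222, 0.689, -0.195, 1.565, 0.157, 0.902, -0.215], TCP at [0.193, 0.594, 0.247] pointing down, gripper open.
Joint ranges: [-3.01, 3.01], [-0.46, 2.08], [-1.47, 1.51], [0.13, 2.56], [-1, 4.14], [0.04, 2.09], [-2.66, 2.66]. Speed limits (rad/s): [2.57, 2.57, 3.14, 3.14, 3.14, 3.14, 3.14].

## Interface

Orientations are given as a unit quaternion [x, y, z, w].
In Python, from plant import r gives the robot as it stands.
- The arm moves only by the shell command python3 -m pendant 'ROWS' [FORCE]. ROWS is JSON, a list of rows, each a list of 3 entries, a list of its own where there are three numbers: the turn, a rotation vector about the tool's x, y, z in rad, then the shift along the tool's x, y, z in m, then the opening, from 0 (shut) to 1 (fully open). In form: [[[wx, wy, wz], [tx, ty, tz], claw], ...]. A call has 1 to 10 rows; each row is the pose to reach, as a shift and turn from the pose commanded when the call began, along the tool's axes at that moment; what a row does not reach only later rows make up. A row lasts 1/10 s, in which the tool goes at most 50 mm and 8.59 degrees, less where a joint would pass 70% of its speed; a pose out of reach is approached as far as the arm can. A call with a gripper value outside its range is refused whole. The fingers move at their own pace and stop on an object; FORCE is the grip in N (left out, the last holds). Time passes only in rows, so rows that repeat a pose let the fingers close. It gives the time, the measured TCP pose, the force and the opening at its end, in the units of the state.
- r.get_state(): the state, without advancing time (a new reading comes with each control period).
- r.snapshot(name): name is "scene" or "top"; returns a dict with "image" (420x560x3 uint8, red, green, blue), "mtx" (3x3 intrinsics, pixels), "R" (3x3) and "t" (3): a world point X has camera coordinates R X + t. Camera axes: x right, y down, z forward; pixel columns grow to the right and rows downward; lengths in m; the calibration is good to about 2 mm. A picture is of the moment at which its call begins. There is no depth.
- r.finish_job(): hands the job in, once; it reports no verdict.
The state is a dict: "clock": time; "q": joint angles; "qd": joint speeds; "joint_torque": joint torques, N m; "tool_pos": TCP position; "eef_rot": TCP orientation; "contact_force": force on the tool from outside, world axes, zero at the start; "moment": the same for the moment, N m; "opening": opening from 0.0 (shut) to 1.0 (fully open).
Only numpy, scipy, OpenCV 4.12 (cv2) and the standard library are available. Lean on these libraries where they do the work, as an engineer would, in place of code of your own. Each camera call takes 0.05 s, during which the arm holds its last target. There are 200 camera calls.

## Task

The dip-cup carousel on the counter rocks because its two front feet are screwed in too far: turn the black knobs at its front corners clockwise until it stands level and firm on all four feet. Then stand every dip cup from the counter upright on its round plate, and last, by the red crank knob, turn the plate anticlockwise (seen from above) once all the way round and on until the red knob stands at the front, midway between the two black ones. Leave the cups on the plate, and the carousel level and firm where it stood.

Things in the scene. Friction and masses are not known exactly. Their poses are not given: they have to be found in the camera images.
- carousel: carousel stand, loose dark steel slab 200 x 305 mm on four feet, 3.2 kg; origin on the counter midway between the feet when level; z up, -x to its front (towards the robot within 0.12 rad), y along its 305 mm. Slab from z = 14 to 28 mm, feet at x = +-80, y = +-130 mm. Slightly front-heavy; it rocks about a diagonal while the feet are not in one plane
- screw_left (a joint): turn of the black screw knob at the front left corner (carousel x -80, y +130 mm), rad, clockwise from above positive; turning it clockwise screws its foot down, 0.955 mm per rad (6 mm a turn), and so raises that corner. 0 = this foot exactly as long as the rear ones; it starts at about -5.0 to -6.6, and the thread ends at -6.9 and +4.2. Friction 0.05 N m; it stays where it is left
- screw_right (a joint): the same for the knob at the front right corner (carousel x -80, y -130 mm); it starts at about -2.4 to -4.0
- grip_left (a point): gripping point of the left screw knob, on its axis, 14 mm below its top and 78 mm above the counter when level. The knob is an upright fluted cylinder 36 mm across and 34 mm high with a white mark on top, so it can be gripped from any side; it moves down with its foot (relative to the slab)
- grip_right (a point): the same for the right screw knob
- foot_left: front left foot, rubber pad 28 mm across under the left screw; origin at the centre of its underside
- foot_right: front right foot, the same under the right screw
- rear_foot_left: rear left rubber foot, 28 mm across, not adjustable; origin at the centre of its underside. All four feet give about 0.07 mm per newton, so all bear once each front screw is within about 0.7 rad of 0
- rear_foot_right: rear right rubber foot, the same
- plate (a point): centre of the upper face of the round wooden plate (204 mm across) that turns on the stand; 44 mm above the counter when level; its outermost 4 mm are a rim 4 mm high. Its -x axis points to the crank knob
- turntable (a joint): turn of the plate, rad, anticlockwise from above positive, not wrapped; 0 (and 6.28) = crank knob at the front of the carousel (-x); it starts at about -0.6 to -0.3. No stops; friction 0.05 N m, it stays where it is left
- crank_grip (a point): gripping point of the red crank knob, on its axis: an upright knob 20 mm across that spins freely on its steel post, 85 mm from the plate's centre; it reaches from 30 to 66 mm above the plate's upper face, this point is 52 mm above it
- cup_a: red dip cup with a lid, round, 69 mm across at the rim, narrower below, 34 mm high, 50 to 85 g, best gripped 24 mm above its underside; origin at the centre of its underside, z up. Two or three of the three cups are there
- cup_b: white dip cup, same size and origin
- cup_c: red dip cup, same as the first
Things that resemble listed ones, but are neither listed nor needed, are in the scene too. Leave any purple look-alike of the cup_b alone. What is shaped like the cup_a but green is not meant.

How it is judged:
By the outcome, as a careful person would: the job done as asked, in the order asked, and still so for the second after the job is handed in, with the robot touching nothing.
Of cup_a, cup_b, cup_c only 2 to 3 are there at a start; the rules pass over those that are not, and their reading is None.
At some moment in a run one of cup_a, cup_b, cup_c may be knocked a few centimetres aside while the robot is not near it.
Once in a run the grip may slacken for a moment while it holds something.
It also fails if it takes over 208 s, if anything falls off the work surface, if the arm or the gripper's body presses on something with over 40 N, if the wrist force passes 120 N, or if a joint passes its speed limit or range.

## Working session

There is one attempt and no reset: what is moved stays moved. The work goes in short steps, Python scripts to look and compute and a shell command to move; the robot and the scene stay as the last step left them, time stands still between calls to the robot, and variables do not carry over. Pictures are saved under pics/ and viewed, about 12 in all and at most 16, crops included, and the job is handed in when it is done.

```bash
ls; mkdir -p pics; python3 - <<'E'
from plant import r
import cv2,json
for n in("scene","top"):
    s=r.snapshot(n); cv2.imwrite(f"pics/{n}0.png",s["image"][:,:,::-1]); print(n,s["mtx"].tolist(),s["R"].round(4).tolist(),s["t"].round(4).tolist())
print(r.get_state())
E
```

```text
pics
scene [[426.8323936222461, 0.0, 278.26126190785686], [0.0, 426.8323936222461, 212.9246323828177], [0.0, 0.0, 1.0]] [[0.4891, -0.8722, -0.0097], [-0.5404, -0.2942, -0.7883], [0.6847, 0.3908, -0.6152]] [-0.2055, 0.3706, 0.9312]
top [[524.4026336459478, 0.0, 283.0326253890356], [0.0, 524.4026336459478, 207.1907941859933], [0.0, 0.0, 1.0]] [[-0.2415, -0.9704, 0.0022], [-0.9274, 0.2301, -0.2951], [0.2858, -0.0733, -0.9555]] [0.1915, 0.5153, 1.4497]
{'clock': 0.1, 'q': array([-1.22221852,  0.68990165, -0.19452754,  1.56617875,  0.15731355,
        0.90249828, -0.21512481]), 'qd': array([ 0.00157174, -0.00071782,  0.00012602, -0.00283876,  0.00156101,
       -0.00025152,  0.00196002]), 'joint_torque': array([-2.10402686e-03, -5.28492093e+01, -1.27153594e+00, -1.53835523e+01,
       -5.26938122e-02,  1.96655863e-03,  4.17964031e-05]), 'tool_pos': array([0.19337958, 0.59378088, 0.24600578]), 'eef_rot': array([ 8.09181405e-01,  5.87558353e-01, -6.07976571e-04,  5.15132631e-04]), 'contact_force': array([0.16067622, 0.61128447, 0.21275877]), 'moment': array([ 0.00121182,  0.01206197, -0.05636534]), 'opening': 1.0008653454402272}
```

View pics/top0.png

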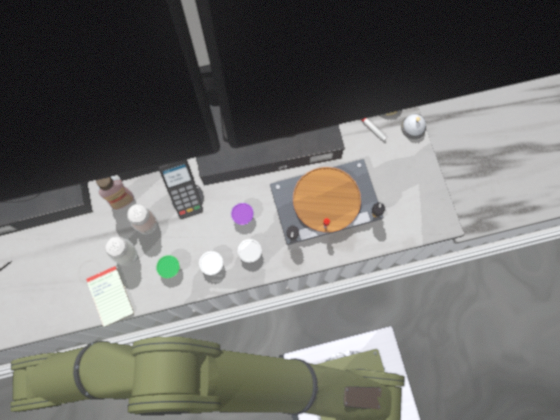

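View pics/scene0.png

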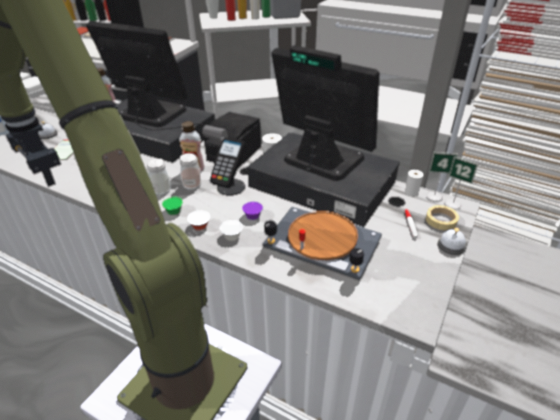

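```bash
cat > h.py <<'E'
from plant import r
import cv2,numpy as np
from scipy.spatial.transform import Rotation as Ro
def snap(n,f=None):
    s=r.snapshot(n)
    if f: cv2.imwrite(f"pics/{f}.png",s["image"][:,:,::-1])
    return s
def ray(s,u,v,z):
    d=s["R"].T@np.linalg.solve(s["mtx"],[u,v,1]); c=-s["R"].T@s["t"]
    return c+d*(z-c[2])/d[2]
def pix(s,X):
    p=s["mtx"]@(s["R"]@np.array(X)+s["t"]); return p[:2]/p[2]
def blobs(s,lo,hi,amin=20,roi=None):
    "HSV blobs: centre, area, box"
    m=cv2.inRange(cv2.cvtColor(s["image"],cv2.COLOR_RGB2HSV),np.array(lo),np.array(hi))
    if roi:
        k=np.zeros_like(m); k[roi[1]:roi[3],roi[0]:roi[2]]=1; m=m*k
    n,l,st,c=cv2.connectedComponentsWithStats(m)
    return [(c[i].round(1),st[i].tolist()) for i in range(1,n) if st[i][4]>=amin]
def crop(s,x0,y0,x1,y1,k,f):
    cv2.imwrite(f"pics/{f}.png",cv2.resize(s["image"][y0:y1,x0:x1,::-1],None,fx=k,fy=k,interpolation=cv2.INTER_CUBIC))
def go(x,y,z,yaw=None,grasp=False):
    "shift/turn in tool axes from the measured pose to TCP x,y,z with jaws (tool x) at yaw, tool down"
    st=r.get_state(); R=Ro.from_quat(st["eef_rot"])
    if yaw is None: xa=R.as_matrix()[:,0]; yaw=np.arctan2(xa[1],xa[0])
    T=Ro.from_matrix(np.array([[np.cos(yaw),np.sin(yaw),0],[np.sin(yaw),-np.cos(yaw),0],[0,0,-1]]).T if False else np.column_stack([[np.cos(yaw),np.sin(yaw),0],[np.sin(yaw),-np.cos(yaw),0],[0,0,-1]]))
    print("turn",(R.inv()*T).as_rotvec().round(4),"shift",R.inv().apply(np.array([x,y,z])-st["tool_pos"]).round(4))
E
python3 - <<'E'
from h import *
a=snap("top");b=snap("scene")
A=cv2.resize(a["image"][150:290,140:400,::-1],None,fx=3,fy=3,interpolation=2)[:,:780]
cv2.imwrite("pics/c1.png",A); crop(b,140,180,400,285,3,"c2")
for s,n in((a,"top"),(b,"scene")):
    print(n,"white",blobs(s,(0,0,215),(180,40,255),60,(130,170,300,290)))
    print("orange",blobs(s,(5,120,80),(20,255,255),500))
    print("black",blobs(s,(0,0,0),(180,255,40),30,(255,190,400,290)))
    print("red",blobs(s,(0,150,80),(4,255,255),5,(130,180,400,290)),blobs(s,(172,150,80),(180,255,255),5,(130,180,400,290)))
E
```

```text
top white [(array([246.4, 191.8]), [234, 187, 28, 12, 137]), (array([216.6, 239.5]), [166, 199, 96, 76, 2696]), (array([137.1, 212.1]), [130, 203, 16, 18, 230]), (array([263.6, 221.6]), [254, 212, 19, 21, 152])]
orange [(array([326.5, 199. ]), [294, 168, 66, 64, 3254])]
black []
red [(array([326. , 221.5]), [324, 219, 5, 6, 26])] []
scene white [(array([172.5, 172.3]), [167, 170, 13, 7, 66]), (array([205. , 175.4]), [201, 172, 9, 8, 62]), (array([229.5, 210.3]), [172, 187, 128, 50, 2774]), (array([261.7, 264.9]), [219, 246, 81, 44, 1338])]
orange [(array([323.3, 235. ]), [288, 210, 69, 49, 2506])]
black [(array([303.5, 195.7]), [265, 190, 69, 19, 399]), (array([371.5, 205.6]), [357, 190, 31, 34, 243]), (array([395.9, 200.7]), [392, 199, 8, 5, 31]), (array([270.7, 230.1]), [266, 226, 10, 9, 71]), (array([355.7, 259.8]), [350, 255, 12, 10, 77])]
red [(array([301.7, 234.7]), [300, 230, 5, 11, 47])] []
```

View pics/c1.png

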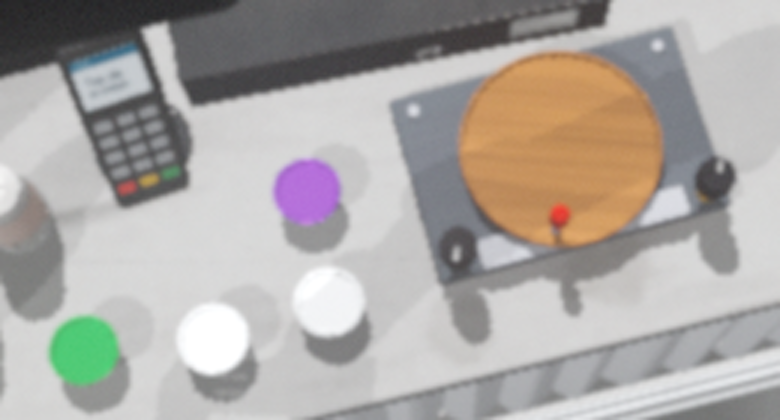

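View pics/c2.png

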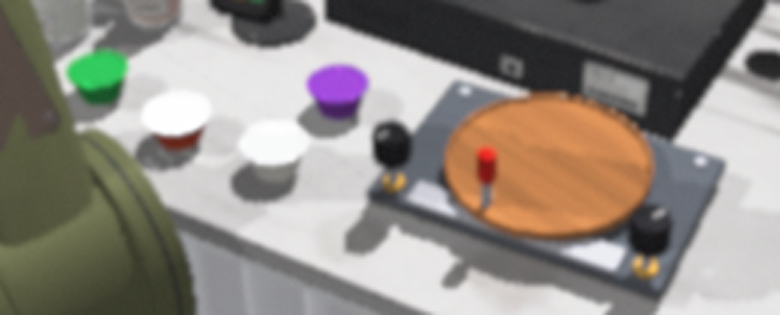

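```bash
python3 - <<'E'
from h import *
a=snap("top");b=snap("scene")
for n,p,z in(("kl",(292.3,231.5),.088),("kr",(378,209),.088),("plate",(326.6,199),.046),("redcup",(211,263),.034),("white",(249.7,250.7),.034),("purple",(242.5,213.8),.034),("green",(168.3,266.8),.034),("crank",(326,221.3),.105)):
    X=ray(a,*p,z); print(n,X.round(4),np.hypot(*X[:2]).round(3),"scene",pix(b,X).round(1))
for n,p,z in(("kl",(270.7,228),.085),("kr",(356,257.5),.085),("plate",(323.3,235),.044),("redcup",(199,217),.034),("white",(231,228),.034)):
    print(n,ray(b,*p,z).round(4))
go(.6,-.1,.25,0)
E
```

```text
kl [0.4664 0.0542 0.088 ] 0.47 scene [269.3 224.6]
kr [ 0.4717 -0.2027  0.088 ] 0.513 scene [354.9 253.3]
plate [ 0.5492 -0.0735  0.046 ] 0.554 scene [321.5 233.1]
redcup [0.4451 0.3021 0.034 ] 0.538 scene [197.7 217.5]
white [0.4535 0.185  0.034 ] 0.49 scene [230.3 227.5]
purple [0.5684 0.1807 0.034 ] 0.596 scene [251.6 207.8]
green [0.464  0.4243 0.034 ] 0.629 scene [171.4 203.2]
crank [ 0.4681 -0.0444  0.105 ] 0.47 scene [300.6 230.4]
kl [0.4582 0.045  0.085 ]
kr [ 0.4612 -0.2102  0.085 ]
plate [ 0.5462 -0.0806  0.044 ]
redcup [0.4491 0.3002 0.034 ]
white [0.4527 0.1819 0.034 ]
turn [3.000e-04 5.000e-04 1.256e+00] shift [-0.5342  0.6015 -0.0033]
```

```bash
python3 - <<'E'
from h import *
go(.4665,.055,.2,0)
E
```

```text
turn [3.000e-04 5.000e-04 1.256e+00] shift [-0.4281  0.4265  0.0467]
```

```bash
python3 -m pendant '[[[0,0,0.13],[-0.043,0.043,0.005],1],[[0,0,0.25],[-0.072,0.071,0.008],1],[[0,0,0.38],[-0.107,0.107,0.012],1],[[0,0,0.5],[-0.143,0.142,0.016],1],[[0,0,0.63],[-0.178,0.178,0.02],1],[[0,0,0.75],[-0.214,0.213,0.024],1],[[0,0,0.88],[-0.25,0.249,0.027],1],[[0,0,1.0],[-0.285,0.284,0.03],1],[[0,0,1.13],[-0.321,0.32,0.035],1],[[0,0,1.256],[-0.36,0.357,0.04],1]]'
python3 - <<'E'
from h import *
print(r.get_state()["q"].round(2));go(.4665,.055,.12,0)
E
```

```text
clock: 1.3
tool_pos: [0.4188, 0.1477, 0.2076]
eef_rot: [1.0, -0.002, 0.001, -0.0]
contact_force: [1.3, 0.5, 0.5]
opening: 1.0
[-0.49  0.53  0.08  2.14 -0.09  0.47 -0.36]
turn [-0.0007 -0.0012 -0.0047] shift [0.048  0.0926 0.0876]
```

```bash
python3 -m pendant '[[[0,0,-0.15],[0.02,0.04,0.02],1],[[0,0,-0.3],[0.04,0.08,0.04],1],[[0,0,-0.45],[0.048,0.0926,0.06],1],[[0,0,-0.6],[0.048,0.0926,0.07],1],[[0,0,-0.75],[0.048,0.0926,0.07],1],[[0,0,-0.9],[0.048,0.0926,0.07],1],[[0,0,-1.05],[0.048,0.0926,0.07],1],[[0,0,-1.2],[0.048,0.0926,0.07],1],[[0,0,-1.35],[0.048,0.0926,0.07],1],[[0,0,-1.5],[0.048,0.0926,0.07],1]]'
python3 -m pendant '[[[0,0,-0.15],[0,0,0],1],[[0,0,-0.3],[0,0,0],1],[[0,0,-0.4],[0,0,0],1],[[0,0,-0.4],[0,0,0],1]]'
python3 - <<'E'
from h import *
print(r.get_state()["q"].round(2));go(.4665,.055,.068,-0.0+1.9)
s=snap("top");crop(s,250,160,400,270,5,"k1")
s=snap("scene");crop(s,250,170,400,280,5,"k2")
E
```

```text
clock: 2.3
tool_pos: [0.4661, 0.0567, 0.1376]
eef_rot: [0.73, 0.684, 0.0, 0.0]
contact_force: [0.6, -0.2, -0.8]
opening: 1.0
clock: 2.7
tool_pos: [0.466, 0.0565, 0.1375]
eef_rot: [0.582, 0.813, 0.0, -0.0]
contact_force: [0.2, -1.4, -0.8]
opening: 0.999
[ 0.05  0.71 -0.43  2.12  0.67  0.45  0.99]
turn [ 0.0004 -0.0005 -0.0002] shift [-0.0016 -0.0001  0.0695]
```

View pics/k1.png

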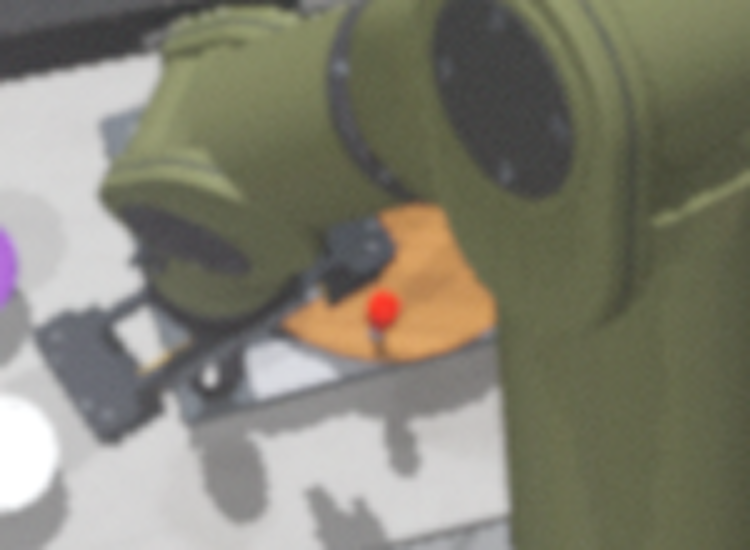

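```bash
python3 - <<'E'
from h import *
s=snap("top"); im=cv2.imread("pics/top0.png"); g=im.max(2).astype(float)
for c,(x,y) in(((.4665,.055),(286,224)),((.4718,-.205),(371,201))):
    print(g[y:y+17,x:x+15].astype(int)); print(x,y,"axis top px",pix(s,[*c,.092]).round(1), "front", pix(s,[c[0]-.018,c[1],.092]).round(1),"left",pix(s,[c[0],c[1]+.018,.092]).round(1))
E
```

```text
[[136 135 135 133 130 128 124 126 128 132 134 136 135 132 120]
 [137 134 131 129 119 112 109 112 115 125 131 135 134 134 131]
 [133 131 124 116 103  95  93  93  97 107 118 127 133 135 136]
 [131 122 108  98  90  88  89  82  88  88  95 111 128 133 136]
 [127 115  97  89  87  87  88  87  86  87  86  98 117 132 141]
 [124 106  93  87  86  87  86  87  86  85  85  91 109 142 165]
 [114  95  88  88  86  86  90  89  85  86  84  86 112 159 190]
 [107  93  86  86  91 102 107  99  86  85  84  87 117 171 199]
 [103  89  87  87  99 130 142 122  92  85  82  88 117 171 200]
 [107  88  86  88 110 153 164 135  96  84  86  85 109 166 197]
 [106  87  84  87 120 163 171 132  92  86  83  82 103 153 191]
 [108  88  82  87 124 172 175 131  91  84  81  82 104 142 183]
 [119  98  81  84 114 156 158 116  85  83  79  93 115 140 177]
 [125 112  94  84  89 109 109  87  79  76  82 100 121 139 169]
 [130 122 110  95  81  75  79  75  77  80  94 113 126 134 152]
 [130 130 127 113  93  78  77  79  81  88 102 120 128 131 137]
 [133 133 133 122 102  88  85  86  87  90 100 113 123 121 121]]
286 224 axis top px [292.1 2
[... 489 characters left out ...]
22  90  71  75  77  75  78  80  87  89  82  79  80 106 160]
 [116  81  71  76  78  78  79  79  79  80  78  79  79 103 158]
 [120  82  72  74  78  78  79  80  81  79  78  77  81 114 161]
 [118  80  71  71  74  76  78  78  77  80  77  78  98 143 178]
 [116  84  70  67  70  75  76  78  78  77  77  85 118 165 190]
 [126 105  86  71  67  69  72  73  72  73  74  95 144 180 195]
 [133 121 104  85  75  65  67  68  67  74  86 120 164 190 199]
 [136 129 123 113  94  72  67  68  77  92 110 137 172 195 202]
 [140 129 133 129 111  90  81  78  89 109 126 141 171 195 208]
 [142 133 117 113 102 100  90  87  92 103 118 138 167 197 211]]
371 201 axis top px [379.  208.4] front [380.9 214.2] left [373.  209.8]
```

```bash
python3 -m pendant '[[[0,0,0],[-0.001,0,0.02],0.8],[[0,0,0],[-0.0016,0,0.045],0.7],[[0,0,0],[-0.0016,0,0.069],0.7],[[0,0,0],[-0.0016,0,0.069],0.6],[[0,0,0],[-0.0016,0,0.069],0.3],[[0,0,0],[-0.0016,0,0.069],0.3],[[0,0,0],[-0.0016,0,0.069],0.3],[[0,0,0],[-0.0016,0,0.069],0.3]]' 15
python3 -m pendant '[[[0,0,0.1],[0,0,0],0.3],[[0,0,0.2],[0,0,0],0.3],[[0,0,0.3],[0,0,0],0.3],[[0,0,0.3],[0,0,0],0.3]]'
python3 - <<'E'
from h import *
s=r.get_state();print(s["q"].round(2),s["moment"].round(2),s["tool_pos"].round(4))
E
```

```text
clock: 3.65
tool_pos: [0.4673, 0.0537, 0.0694]
eef_rot: [0.583, 0.813, -0.0, 0.001]
contact_force: [2.6, -4.3, 0.6]
opening: 0.398
clock: 4.05
tool_pos: [0.4673, 0.0542, 0.0692]
eef_rot: [0.698, 0.717, 0.0, 0.001]
contact_force: [2.8, -4.1, 1.7]
opening: 0.402
[-0.1   0.83 -0.18  2.16  0.69  0.21  0.69] [-0.62 -0.45 -0.  ] [0.4673 0.0542 0.0692]
```

```bash
python3 -m pendant '[[[0,0,0.14],[0,0,0],0.3],[[0,0,0.28],[0,0,0],0.3],[[0,0,0.42],[0,0,0],0.3],[[0,0,0.56],[0,0,0],0.3],[[0,0,0.7],[0,0,0],0.3],[[0,0,0.84],[0,0,0],0.3],[[0,0,0.98],[0,0,0],0.3],[[0,0,1.12],[0,0,0],0.3],[[0,0,1.26],[0,0,0],0.3],[[0,0,1.4],[0,0,0],0.3]]'
python3 -m pendant '[[[0,0,0.14],[0,0,0],0.3],[[0,0,0.28],[0,0,0],0.3],[[0,0,0.42],[0,0,0],0.3],[[0,0,0.56],[0,0,0],0.3],[[0,0,0.7],[0,0,0],0.3],[[0,0,0.84],[0,0,0],0.3],[[0,0,0.98],[0,0,0],0.3],[[0,0,1.12],[0,0,0],0.3],[[0,0,1.2],[0,0,0],0.3],[[0,0,1.2],[0,0,0],0.3]]'
python3 - <<'E'
from h import *
s=r.get_state();print(s["q"].round(2),s["moment"].round(2),s["tool_pos"].round(4))
E
```

```text
clock: 5.05
tool_pos: [0.4691, 0.055, 0.0692]
eef_rot: [0.995, 0.098, 0.003, -0.0]
contact_force: [2.6, -4.1, 1.9]
opening: 0.406
clock: 6.05
tool_pos: [0.4701, 0.0541, 0.0691]
eef_rot: [0.877, -0.48, 0.004, -0.001]
contact_force: [5.6, -4.5, -0.7]
opening: 0.405
[-0.29  0.84  0.12  2.16 -0.55  0.16 -0.66] [-0.94 -1.11 -0.  ] [0.4701 0.0541 0.0691]
```

```bash
python3 -m pendant '[[[0,0,0.14],[0,0,0],0.3],[[0,0,0.28],[0,0,0],0.3],[[0,0,0.42],[0,0,0],0.3],[[0,0,0.56],[0,0,0],0.3],[[0,0,0.7],[0,0,0],0.3],[[0,0,0.84],[0,0,0],0.3],[[0,0,0.98],[0,0,0],0.3],[[0,0,1.12],[0,0,0],0.3],[[0,0,1.26],[0,0,0],0.3],[[0,0,1.4],[0,0,0],0.3]]'
python3 - <<'E'
from h import *
s=r.get_state();print(s["q"].round(2),s["moment"].round(2),s["tool_pos"].round(4))
E
```

```text
clock: 7.05
tool_pos: [0.4703, 0.0528, 0.069]
eef_rot: [-0.36, 0.933, -0.004, 0.003]
contact_force: [6.0, -5.7, -3.1]
opening: 0.401
[-0.37  0.85  0.26  2.17 -0.98  0.23 -1.64] [-1.07 -1.31  0.06] [0.4703 0.0528 0.069 ]
```

```bash
python3 -m pendant '[[[0,0,0],[0,0,0],0.8],[[0,0,0],[0,0,0],0.8],[[0,0,0],[0,0,0],0.8],[[0,0,0],[0,0,-0.025],0.8],[[0,0,0],[0,0,-0.05],0.8],[[0,0,-0.15],[0,0,-0.05],0.8],[[0,0,-0.3],[0,0,-0.05],0.8],[[0,0,-0.45],[0,0,-0.05],0.8],[[0,0,-0.6],[0,0,-0.05],0.8],[[0,0,-0.75],[0,0,-0.05],0.8]]'
python3 -m pendant '[[[0,0,-0.15],[0,0,0],0.8],[[0,0,-0.3],[0,0,0],0.8],[[0,0,-0.45],[0,0,0],0.8],[[0,0,-0.6],[0,0,0],0.8],[[0,0,-0.75],[0,0,0],0.8],[[0,0,-0.85],[0,0,0],0.8],[[0,0,-0.85],[0,0,0],0.8]]'
python3 - <<'E'
from h import *
st=r.get_state();print(st["q"].round(2),st["eef_rot"].round(3));go(.4672,.0545,.068,-.8)
s=snap("top");crop(s,250,160,400,270,5,"k3")
E
```

```text
clock: 8.05
tool_pos: [0.4657, 0.0558, 0.1185]
eef_rot: [-0.682, 0.732, 0.001, -0.0]
contact_force: [-0.1, -0.2, 0.5]
opening: 0.799
clock: 8.75
tool_pos: [0.4657, 0.0556, 0.1185]
eef_rot: [0.922, -0.388, -0.001, -0.0]
contact_force: [-0.0, -0.5, -0.1]
opening: 0.802
[-0.27  0.73  0.09  2.15 -0.22  0.28 -0.79] [ 0.922 -0.388 -0.001 -0.   ]
turn [-0.      0.0013  0.0024] shift [ 0.0019 -0.0003  0.0505]
```

View pics/k3.png

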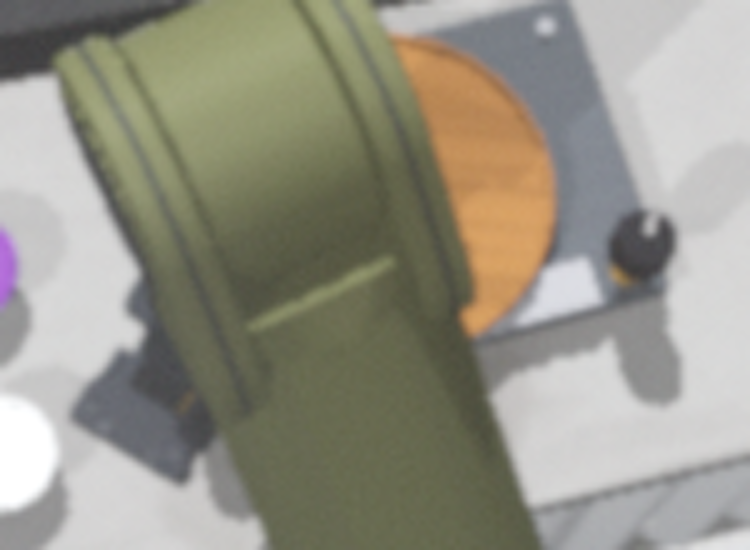

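```bash
python3 -m pendant '[[[0,0,0],[0.002,0,0.025],0.7],[[0,0,0],[0.002,0,0.0505],0.7],[[0,0,0],[0.002,0,0.0505],0.7],[[0,0,0],[0.002,0,0.0505],0.3],[[0,0,0],[0.002,0,0.0505],0.3],[[0,0,0],[0.002,0,0.0505],0.3],[[0,0,0],[0.002,0,0.0505],0.3],[[0,0,0.14],[0.002,0,0.0505],0.3],[[0,0,0.28],[0.002,0,0.0505],0.3],[[0,0,0.42],[0.002,0,0.0505],0.3]]' 15
python3 -m pendant '[[[0,0,0.14],[0,0,0],0.3],[[0,0,0.28],[0,0,0],0.3],[[0,0,0.42],[0,0,0],0.3],[[0,0,0.56],[0,0,0],0.3],[[0,0,0.7],[0,0,0],0.3],[[0,0,0.84],[0,0,0],0.3],[[0,0,0.98],[0,0,0],0.3],[[0,0,1.12],[0,0,0],0.3],[[0,0,1.17],[0,0,0],0.3],[[0,0,1.17],[0,0,0],0.3]]'
python3 -m pendant '[[[0,0,0],[0,0,0],0.8],[[0,0,0],[0,0,0],0.8],[[0,0,0],[0,0,0],0.8],[[0,0,0],[0,0,-0.025],0.8],[[0,0,0],[0,0,-0.05],0.8],[[0,0,-0.15],[0,0,-0.075],0.8],[[0,0,-0.3],[0,0,-0.075],0.8]]'
python3 - <<'E'
from h import *
st=r.get_state();print(st["q"].round(2),st["eef_rot"].round(3));go(.4718,-.2045,.13,1.2)
E
```

```text
clock: 9.8
tool_pos: [0.4691, 0.0532, 0.0688]
eef_rot: [0.818, -0.576, 0.001, -0.001]
contact_force: [1.9, -1.8, 0.7]
opening: 0.404
clock: 10.8
tool_pos: [0.4679, 0.0549, 0.0684]
eef_rot: [-0.367, 0.93, 0.001, 0.001]
contact_force: [1.7, 3.2, 0.8]
opening: 0.4
clock: 11.5
tool_pos: [0.4689, 0.0533, 0.1452]
eef_rot: [-0.505, 0.863, -0.001, 0.002]
contact_force: [0.6, 0.0, -1.3]
opening: 0.801
[-0.46  0.72  0.41  2.13 -0.7   0.42 -1.57] [-0.505  0.863 -0.001  0.002]
turn [1.6000e-03 6.4000e-03 2.9994e+00] shift [ 0.2232 -0.1289  0.0155]
```

```bash
python3 -m pendant '[[[0,0,-0.14],[0.03,-0.017,0],0.8],[[0,0,-0.28],[0.06,-0.034,0],0.8],[[0,0,-0.42],[0.09,-0.051,0],0.8],[[0,0,-0.56],[0.12,-0.068,0],0.8],[[0,0,-0.7],[0.15,-0.085,0],0.8],[[0,0,-0.84],[0.18,-0.102,0],0.8],[[0,0,-0.98],[0.2,-0.115,0],0.8],[[0,0,-1.12],[0.223,-0.129,0],0.8],[[0,0,-1.26],[0.223,-0.129,0],0.8],[[0,0,-1.4],[0.223,-0.129,0],0.8]]'
python3 -m pendant '[[[0,0,-0.14],[0,0,0],0.8],[[0,0,-0.28],[0,0,0],0.8],[[0,0,-0.42],[0,0,0],0.8],[[0,0,-0.56],[0,0,0],0.8],[[0,0,-0.7],[0,0,0],0.8],[[0,0,-0.78],[0,0,0],0.8],[[0,0,-0.78],[0,0,0],0.8]]'
cat > mark.py <<'E'
from h import *
def mark(s,c,z=.092):
    "clockwise angle (from above) of white mark from the world front, top-face plane"
    g=s["image"].max(2).astype(float); v,u=np.mgrid[0:420,0:560]
    p=[];w=[]
    for y in range(420):
        pass
    c0=pix(s,[*c,z]); 
    for yy in range(int(c0[1])-9,int(c0[1])+10):
        for xx in range(int(c0[0])-9,int(c0[0])+10):
            X=ray(s,xx,yy,z)[:2]-c
            if np.hypot(*X)<.0145: p.append(X); w.append(max(g[yy,xx]-105,0))
    m=np.average(p,axis=0,weights=w); return m.round(4), round(float(np.arctan2(m[1],-m[0])),2), sum(w)
E
python3 - <<'E'
from mark import *
st=r.get_state();print(st["q"].round(2),st["eef_rot"].round(3));go(.4718,-.2045,.068,.1)
s=snap("top");crop(s,250,160,400,270,5,"k4");print(mark(s,(.4665,.055)),mark(s,(.4718,-.2045)))
s2=dict(s,image=cv2.imread("pics/top0.png"));print(mark(s2,(.4665,.055)),mark(s2,(.4718,-.2045)))
E
```

```text
clock: 12.5
tool_pos: [0.4684, -0.2055, 0.1429]
eef_rot: [0.942, -0.337, -0.0, 0.0]
contact_force: [0.7, 0.6, 0.2]
opening: 0.799
clock: 13.2
tool_pos: [0.4685, -0.2042, 0.1429]
eef_rot: [0.999, 0.045, -0.0, -0.0]
contact_force: [-0.2, -0.6, 0.4]
opening: 0.801
[ 0.44  0.71 -0.19  2.    0.28  0.46  0.13] [ 0.999  0.045 -0.    -0.   ]
turn [-0.0004  0.0005 -0.0102] shift [0.0033 0.0006 0.0748]
(array([-0.0059, -0.0039]), -0.59, np.float64(906.0)) (array([ 0.0116, -0.0061]), -2.66, np.float64(43.0))
(array([-0.0082,  0.0032]), 0.37, np.float64(686.0)) (array([ 0.0087, -0.0048]), -2.64, np.float64(385.0))
```

View pics/k4.png

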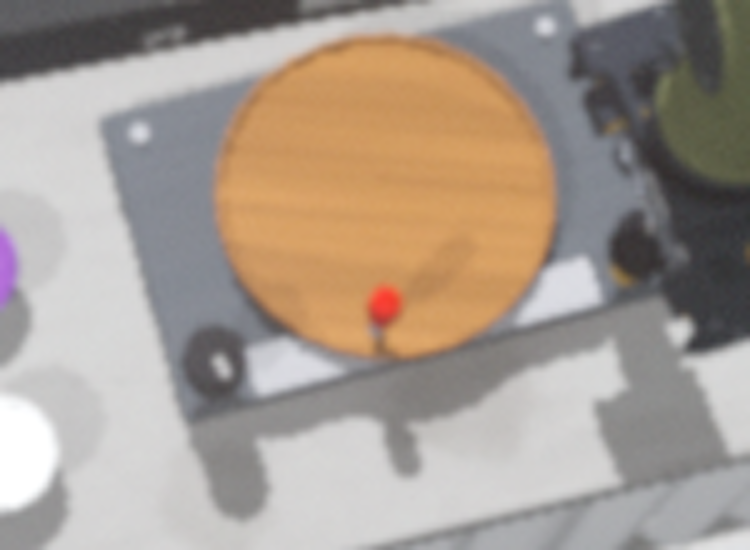

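```bash
cat >> mark.py <<'E'
def axis(g,s,x0,y0,x1,y1,th=25,z=.092):
    "mark by darkness threshold over knob: centroid & principal axis in world"
    P=[];W=[]
    base=np.percentile(g[y0:y1,x0:x1],30)
    for y in range(y0,y1):
        for x in range(x0,x1):
            w=g[y,x]-base-th
            if w>0: P.append(ray(s,x,y,z)[:2]);W.append(w)
    P=np.array(P);m=np.average(P,0,W);C=np.cov((P-m).T,aweights=W);v=np.linalg.eigh(C)[1][:,1]
    a=np.arctan2(v[1],-v[0]); return m.round(4),round(float(a),2),round(float(a-np.pi*np.sign(a)),2)
E
python3 - <<'E'
from mark import *
s=snap("top"); g1=s["image"].max(2).astype(float); g0=cv2.imread("pics/top0.png").max(2).astype(float)
print(g1[223:242,285:302].astype(int))
print("left0",axis(g0,s,289,230,295,238),"left1",axis(g1,s,289,228,298,237))
print("right0",axis(g0,s,377,203,383,209))
print("knob dark box")
for g in(g0,g1):
    m=(g[218:250,280:300]<100)&(g[218:250,280:300]>0); ys,xs=np.nonzero(m); print(xs.min()+280,xs.max()+280,ys.min()+218,ys.max()+218)
E
```

```text
[[148 147 148 147 146 146 145 145 144 144 147 141 137 138 137 131 115]
 [146 147 147 146 143 139 136 133 133 136 141 139 137 137 137 135 124]
 [147 148 146 141 129 122 115 110 109 117 125 127 130 136 136 135 130]
 [147 146 141 126 111 102  98  96  93  96 101 107 117 129 135 137 136]
 [149 144 131 113  98  95  92  92  92  91  90  92 102 118 130 137 140]
 [146 138 121  99  93  92  93  92  91  90  91  90  91 108 132 147 158]
 [145 133 112  96  93  94  93  93  94  96  90  91  92 114 151 175 186]
 [142 127 105  93  93  94  92 102 112 115  98  91  92 120 170 197 202]
 [138 121  98  94  93  93  96 126 158 155 119  92  93 114 168 200 207]
 [136 115  94  91  92  93 101 138 178 182 144 103  91 108 159 195 207]
 [134 118  95  91  92  92  96 119 164 184 167 119  90 108 156 195 210]
 [141 126 100  89  89  94  91 103 143 179 175 129  91 110 149 193 214]
 [143 129 104  88  85  89  90  95 111 143 143 112  91 112 150 192 217]
 [146 133 116  95  86  86  84  88  90  96  98  89  96 124 154 188 213]
 [150 140 134 114  89  82  82  79  78  81  82  87 108 131 149 173 202]
 [151 141 142 130 105  90  84  79  82  81  82  92 113 133 146 157 182]
 [154 141 145 139 124 109  96  90  85  90  94 101 110 122 135 140 148]
 [168 144 144 139 130 117 104 100 100 102 103 102 105 109 118 122 123]
 [182 152 143 133 117 109 107 103 107 104 107 106 111 115 120 126 128]]
left0 (array([0.4581, 0.0582]), 0.38, -2.76) left1 (array([0.4604, 0.0511]), -0.23, 2.91)
right0 (array([ 0.4823, -0.211 ]), 0.75, -2.39)
knob dark box
287 299 220 242
287 297 226 239
```

```bash
python3 -m pendant '[[[0,0,0],[0.005,0.001,0.025],0.7],[[0,0,0],[0.005,0.001,0.05],0.7],[[0,0,0],[0.005,0.001,0.0748],0.7],[[0,0,0],[0.005,0.001,0.0748],0.5],[[0,0,0],[0.005,0.001,0.0748],0.3],[[0,0,0],[0.005,0.001,0.0748],0.3],[[0,0,0],[0.005,0.001,0.0748],0.3],[[0,0,0],[0.005,0.001,0.0748],0.3]]' 10
python3 -m pendant '[[[0,0,0.14],[0,0,0],0.3],[[0,0,0.28],[0,0,0],0.3],[[0,0,0.42],[0,0,0],0.3],[[0,0,0.56],[0,0,0],0.3],[[0,0,0.7],[0,0,0],0.3],[[0,0,0.84],[0,0,0],0.3],[[0,0,0.98],[0,0,0],0.3],[[0,0,1.12],[0,0,0],0.3],[[0,0,1.26],[0,0,0],0.3],[[0,0,1.4],[0,0,0],0.3]]' 15
python3 - <<'E'
from h import *
s=r.get_state();print(s["q"].round(2),s["moment"].round(2),s["tool_pos"].round(4))
E
```

```text
clock: 14.1
tool_pos: [0.4768, -0.2045, 0.0693]
eef_rot: [0.999, 0.045, 0.003, 0.0]
contact_force: [5.5, 0.6, -2.1]
opening: 0.405
clock: 15.1
tool_pos: [0.4787, -0.2056, 0.0692]
eef_rot: [0.791, -0.611, 0.004, -0.002]
contact_force: [8.4, -1.7, -5.7]
opening: 0.402
[ 0.25  0.86  0.11  2.02 -0.32  0.27 -0.69] [-0.11 -1.53  0.01] [ 0.4787 -0.2056  0.0692]
```

```bash
python3 -m pendant '[[[0,0,0.14],[0.001,-0.004,0],0.3],[[0,0,0.28],[0.001,-0.004,0],0.3],[[0,0,0.42],[0.001,-0.004,0],0.3],[[0,0,0.56],[0.001,-0.004,0],0.3],[[0,0,0.7],[0.001,-0.004,0],0.3],[[0,0,0.84],[0.001,-0.004,0],0.3],[[0,0,0.98],[0.001,-0.004,0],0.3],[[0,0,1.1],[0.001,-0.004,0],0.3],[[0,0,1.1],[0.001,-0.004,0],0.3]]' 15
python3 -m pendant '[[[0,0,0],[0,0,0],0.8],[[0,0,0],[0,0,0],0.8],[[0,0,0],[0,0,0],0.8],[[0,0,0],[0,0,-0.03],0.8],[[0,0,0],[0,0,-0.06],0.8],[[0,0,0],[0,0,-0.1],0.8],[[0,0,0],[0,0,-0.15],0.8],[[0,0,0],[0,0,-0.15],0.8]]'
python3 - <<'E'
from h import *
s=r.get_state();print(s["q"].round(2),s["moment"].round(2),s["tool_pos"].round(4)); go(.30,-.35,.25)
E
```

```text
clock: 16.0
tool_pos: [0.4789, -0.2079, 0.0691]
eef_rot: [-0.355, 0.935, -0.003, 0.0]
contact_force: [1.5, -6.7, -2.1]
opening: 0.401
clock: 16.8
tool_pos: [0.4805, -0.2061, 0.2234]
eef_rot: [-0.358, 0.934, -0.003, 0.004]
contact_force: [0.6, -0.3, -0.2]
opening: 0.801
[-0.05  0.67  0.63  1.93 -0.58  0.72 -1.49] [0.01 0.11 0.  ] [ 0.4805 -0.2061  0.2234]
turn [-0.0085  0.0043 -0.    ] shift [ 0.2304  0.0132 -0.0277]
```

```bash
python3 - <<'E'
from h import *
go(.4535,.185,.2,-3.14)
E
python3 -m pendant '[[[0,0,0.13],[-0.03,-0.02,0],1],[[0,0,0.26],[-0.06,-0.04,0],1],[[0,0,0.4],[-0.1,-0.07,0],1],[[0,0,0.53],[-0.13,-0.1,0],1],[[0,0,0.67],[-0.165,-0.13,0],1],[[0,0,0.72],[-0.2,-0.16,0],1],[[0,0,0.72],[-0.24,-0.2,0],1],[[0,0,0.72],[-0.265,-0.24,0],1],[[0,0,0.72],[-0.265,-0.27,0.01],1],[[0,0,0.72],[-0.265,-0.275,0.02],1]]'
python3 - <<'E'
from mark import *
st=r.get_state();print(st["q"].round(2),st["eef_rot"].round(3));go(.4535,.185,.1)
s=snap("top","t5");g=s["image"].max(2).astype(float)
cv2.imwrite("pics/k5.png",cv2.resize(s["image"][140:300,100:420,::-1],None,fx=2.5,fy=2.5,interpolation=2))
print("left",axis(g,s,289,228,298,237),"right",axis(g,s,372,202,383,216))
print(g[200:219,369:389].astype(int))
E
```

```text
turn [-0.0066  0.0072  0.7298] shift [-0.241   0.3093  0.0218]
clock: 17.8
tool_pos: [0.846, -0.2347, 0.1906]
eef_rot: [-0.01, 1.0, -0.003, 0.003]
contact_force: [-0.9, -1.1, -1.1]
opening: 1.0
[ 0.08  1.33  1.05  0.45 -1.    1.57 -2.65] [-0.01   1.    -0.003  0.003]
turn [-0.0067  0.005  -0.    ] shift [0.3842 0.4282 0.0858]
left (array([0.4611, 0.0517]), -0.25, 2.9) right (array([ 0.4668, -0.2   ]), 0.95, -2.19)
[[101  93  89  92  93  93  94  93  92 100 110 113 116 116 117 118 118 117
  118 116]
 [102  94  89  90  94  89  88  84  83  90  98 101 107 111 117 118 119 119
  119 118]
 [104  96  91  91  89  86  80  73  65  66  72  76  86  96 110 116 116 117
  116 118]
 [105  99  91  87  85  78  67  62  61  60  58  58  63  74  92 106 113 115
  114 117]
 [106  99  92  83  78  65  59  57  56  59  59  55  58  63  74  92 107 116
  115 116]
 [104  98  94  79  66  58  57  58  57  56  55  58  59  57  64  77  98 113
  116 114]
 [106 101  92  78  60  56  56  55  57  60  59  62  57  59  59  70  97 114
  118 119]
 [108 100  90  70  60  58  59  58  59  61  73  76  66  57  59  69  93 116
  124 127]
 [
[... 233 characters left out ...]
  98 113
  124 134]
 [110 106  97  82  63  55  57  60  57  59  79 105 107  86  70  89 107 118
  122 132]
 [113 108  99  82  68  56  58  58  60  61  64  84  87  75  81  99 113 116
  119 129]
 [114 107 100  87  67  60  58  56  53  59  59  64  64  68  87 106 119 117
  119 129]
 [113 110 101  92  84  79  70  61  57  57  58  60  62  74  93 111 118 120
  124 135]
 [114 110 104 101 106 111 103  83  66  59  63  70  74  82  96 112 123 130
  135 139]
 [118 111 106 101 113 127 122  97  76  72  74  81  87  90  99 115 133 138
  140 142]
 [117 111 107 100 100 106 103  92  86  86  89  88  91  92 106 124 136 141
  142 142]
 [117 112 106 102  97  89  91  91  92  93  94  93  97 106 117 133 141 142
  141 142]]
```

View pics/k5.png

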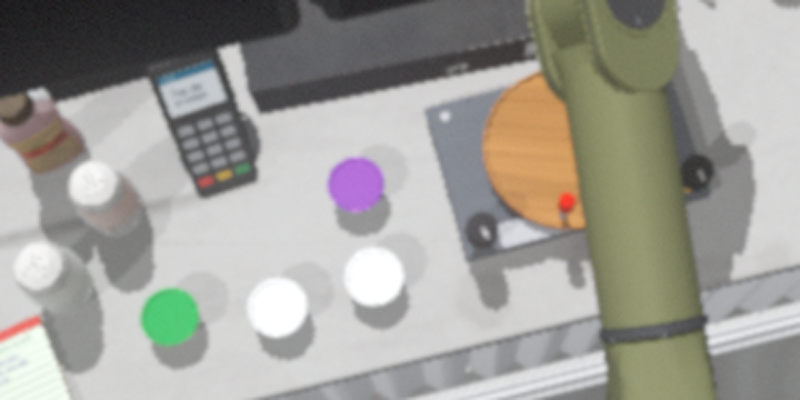

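```bash
python3 -m pendant '[[[0,0,0],[0.05,0,0],1],[[0,0,0],[0.1,0,0],1],[[0,0,-0.1],[0.15,0.0,0],1],[[0,0,-0.2],[0.2,0.0,0],1],[[0,0,-0.3],[0.25,0.0,0],1],[[0,0,-0.4],[0.3,0.0,0],1],[[0,0,-0.5],[0.34,0.03,0],1],[[0,0,-0.6],[0.37,0.06,0],1],[[0,0,-0.75],[0.3842,0.1,0],1],[[0,0,-0.9],[0.3842,0.14,0],1]]'
python3 - <<'E'
from mark import *
st=r.get_state();print(st["q"].round(2),st["eef_rot"].round(3));go(.4535,.185,.14,0)
s=snap("top");g=cv2.imread("pics/t5.png").max(2).astype(float)
print("right",axis(g,s,377,206,384,214,15)," radial",mark(dict(s,image=cv2.imread("pics/t5.png")),(.479,-.2063)))
E
```

```text
clock: 18.85
tool_pos: [0.4535, -0.0982, 0.192]
eef_rot: [-0.444, 0.896, -0.0, 0.003]
contact_force: [1.0, 0.6, -0.6]
opening: 0.998
[-0.36  0.73  0.83  2.13 -0.91  0.68 -1.12] [-0.444  0.896 -0.     0.003]
turn [-8.6000e-03 -4.0000e-04 -2.2225e+00] shift [-0.2248  0.1719  0.0528]
right (array([ 0.4665, -0.2074]), -0.24, 2.9)  radial (array([-0.0112, -0.0008]), -0.07, np.float64(24.0))
```

```bash
python3 -m pendant '[[[0,0,-0.14],[-0.03,0.023,0],1],[[0,0,-0.28],[-0.06,0.046,0],1],[[0,0,-0.42],[-0.09,0.069,0],1],[[0,0,-0.56],[-0.12,0.092,0],1],[[0,0,-0.7],[-0.15,0.115,0],1],[[0,0,-0.84],[-0.18,0.138,0],1],[[0,0,-0.98],[-0.21,0.161,0.01],1],[[0,0,-1.12],[-0.2248,0.1719,0.03],1],[[0,0,-1.26],[-0.2248,0.1719,0.05],1],[[0,0,-1.4],[-0.2248,0.1719,0.0528],1]]'
python3 -m pendant '[[[0,0,-0.14],[0,0,0],1],[[0,0,-0.28],[0,0,0],1],[[0,0,-0.42],[0,0,0],1],[[0,0,-0.56],[0,0,0],1],[[0,0,-0.7],[0,0,0],1],[[0,0,-0.82],[0,0,0],1],[[0,0,-0.82],[0,0,0],1]]'
python3 - <<'E'
from mark import *
st=r.get_state();print(st["q"].round(2),st["eef_rot"].round(3))
s=snap("top","t6")
print("orange",blobs(s,(5,120,80),(20,255,255),500)); print("red",blobs(s,(0,150,80),(4,255,255),5,(130,180,400,290)))
t=snap("scene","s6"); print("sw",[ (b[0],b[1]) for b in blobs(t,(0,0,215),(180,40,255),60,(180,205,300,250))],blobs(t,(5,120,80),(20,255,255),500),blobs(t,(0,150,80),(4,255,255),5,(130,180,400,290)))
for p,z in(((342,157),.0),): print(ray(s,*p,z))
E
```

```text
clock: 19.9
tool_pos: [0.456, 0.1836, 0.137]
eef_rot: [0.918, -0.396, 0.002, -0.0]
contact_force: [0.2, -0.2, 0.6]
opening: 1.002
clock: 20.6
tool_pos: [0.4578, 0.1824, 0.1389]
eef_rot: [1.0, -0.0, 0.004, 0.0]
contact_force: [-0.8, 0.4, -0.2]
opening: 1.001
[-0.61  0.71  0.22  2.08 -0.38  0.38 -0.09] [ 1.    -0.     0.004  0.   ]
orange [(array([326.5, 198.7]), [294, 168, 66, 63, 3252])]
red [(array([326.1, 220.8]), [324, 218, 6, 7, 28])]
sw [(array([222.2, 226. ]), [181, 205, 85, 45, 1961]), (array([277.4, 210. ]), [263, 205, 37, 17, 273]), (array([283.3, 244.6]), [277, 241, 14, 9, 60])] [(array([323.5, 234.7]), [289, 211, 69, 47, 2434])] [(array([302.1, 233.1]), [300, 228, 6, 12, 51])]
[ 0.68569255 -0.16542751  0.        ]
```

View pics/t6.png

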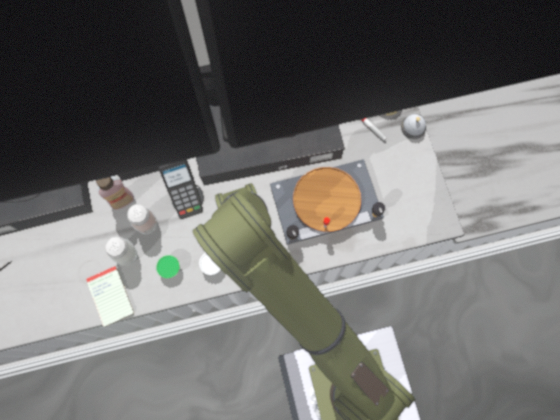

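View pics/s6.png

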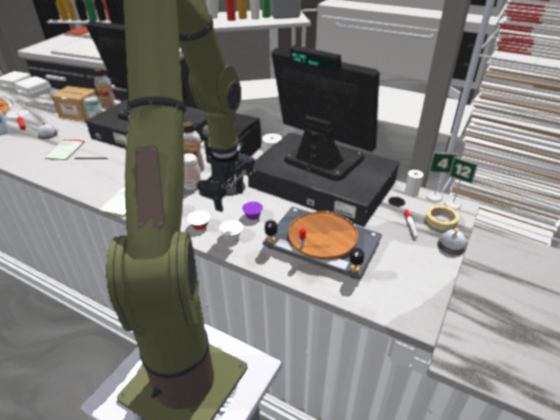

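```bash
python3 - <<'E'
from mark import *
s=snap("top");im=cv2.imread("pics/t5.png")[:,:,::-1]
for box in((235,236,266,267),(196,249,226,278)):
    g=cv2.GaussianBlur(np.ascontiguousarray(im[box[1]:box[3],box[0]:box[2]]),(3,3),0).min(2)
    m=(g>225).astype(np.uint8); n,l,st,c=cv2.connectedComponentsWithStats(m); i=1+st[1:,4].argmax()
    (x,y),rad=cv2.minEnclosingCircle(np.argwhere(l==i)[:,::-1].astype(np.float32)); print(st[i],c[i]+box[:2],x+box[0],y+box[1],rad,ray(s,x+box[0],y+box[1],.034).round(4),ray(s,*(c[i]+box[:2]),.034).round(4))
go(.4535,.1845,.013,0)
E
```

```text
[  2   2  25  24 436] [248.65137615 249.6353211 ] 248.91007232666016 249.9208631515503 12.090288162231445 [0.4564 0.1867 0.034 ] [0.4574 0.1872 0.034 ]
[  3   2  24  23 444] [210.23873874 262.00225225] 210.259259223938 262.37036991119385 12.215025901794434 [0.4474 0.3038 0.034 ] [0.4485 0.3037 0.034 ]
turn [ 0.0012 -0.0095 -0.0051] shift [-0.0071 -0.0025  0.1256]
```

```bash
python3 -m pendant '[[[0,-0.009,0],[-0.004,-0.003,0.03],1],[[0,-0.009,0],[-0.0045,-0.003,0.06],1],[[0,-0.009,0],[-0.005,-0.003,0.09],1],[[0,-0.009,0],[-0.0055,-0.003,0.11],1],[[0,-0.009,0],[-0.0055,-0.003,0.1255],1],[[0,-0.009,0],[-0.0055,-0.003,0.1255],0.9],[[0,-0.009,0],[-0.0055,-0.003,0.1255],0.75],[[0,-0.009,0],[-0.0055,-0.003,0.1255],0.6],[[0,-0.009,0],[-0.0055,-0.003,0.1255],0.5],[[0,-0.009,0],[-0.0055,-0.003,0.1255],0.5]]' 12
python3 - <<'E'
from mark import *
st=r.get_state();print(st["q"].round(2),st["eef_rot"].round(4),st["tool_pos"])
E
```

```text
clock: 21.75
tool_pos: [0.457, 0.1848, 0.0136]
eef_rot: [1.0, -0.002, 0.001, 0.001]
contact_force: [-1.8, -0.5, 4.9]
opening: 0.678
[-0.51  0.95  0.05  2.1  -0.44  0.1  -0.05] [ 1.0e+00 -1.9e-03  1.4e-03  6.0e-04] [0.45703205 0.18481371 0.01360959]
```

```bash
python3 -m pendant '[[[0,0,0],[0,0,-0.03],0.5],[[0,0,0],[0,0,-0.07],0.5],[[0,0,0],[0,0,-0.11],0.5],[[0,0,0],[0,0,-0.14],0.5],[[0,0,0],[0,0,-0.14],0.5]]' 12
python3 - <<'E'
from mark import *
st=r.get_state();print(st["q"].round(2),st["eef_rot"].round(4),st["tool_pos"])
s=snap("top");P=ray(s,326.5,198.7,.046);print(P);go(P[0]+.028,P[1]+.0445,.15,-.45)
E
```

```text
clock: 22.25
tool_pos: [0.4584, 0.1856, 0.1563]
eef_rot: [1.0, -0.002, 0.004, -0.001]
contact_force: [0.6, 1.4, -1.1]
opening: 0.678
[-0.63  0.69  0.25  2.06 -0.38  0.43 -0.09] [ 1.0e+00 -1.9e-03  4.2e-03 -6.0e-04] [0.45844224 0.18555219 0.15626464]
[ 0.55016266 -0.07346162  0.046     ]
turn [-0.0013 -0.0054  0.4465] shift [0.1215 0.214  0.005 ]
```

```bash
python3 -m pendant '[[[0,0,0.05],[0.015,0.03,0],0.5],[[0,0,0.11],[0.03,0.06,0],0.5],[[0,0,0.17],[0.05,0.09,0],0.5],[[0,0,0.23],[0.065,0.12,0],0.5],[[0,0,0.3],[0.085,0.15,0],0.5],[[0,0,0.36],[0.1,0.18,0.0],0.5],[[0,0,0.42],[0.115,0.2,0.005],0.5],[[0,-0.005,0.447],[0.1215,0.214,0.005],0.5],[[0,-0.005,0.447],[0.1215,0.214,0.005],0.5]]' 12
python3 - <<'E'
from mark import *
st=r.get_state();print(st["q"].round(2),st["eef_rot"].round(4),st["tool_pos"])
s=snap("top");P=[.5502,-.0735];go(P[0]+.028,P[1]+.0445,.059,-.45)
t=snap("scene");cv2.imwrite("pics/p1.png",np.hstack([cv2.resize(s["image"][150:270,250:400,::-1],None,fx=2.6,fy=2.6),cv2.resize(t["image"][160:280,240:390,::-1],None,fx=2.6,fy=2.6)]))
E
```

```text
clock: 23.2
tool_pos: [0.577, -0.0321, 0.1471]
eef_rot: [0.974, -0.225, -0.002, 0.002]
contact_force: [-0.9, -0.3, -0.8]
opening: 0.676
[-0.22  0.8   0.34  1.81 -0.43  0.61 -0.07] [ 0.9744 -0.2249 -0.002   0.0016] [ 0.57702585 -0.03206688  0.14712158]
turn [ 0.0028  0.0047 -0.001 ] shift [ 0.0017 -0.0018  0.0882]
```

View pics/p1.png

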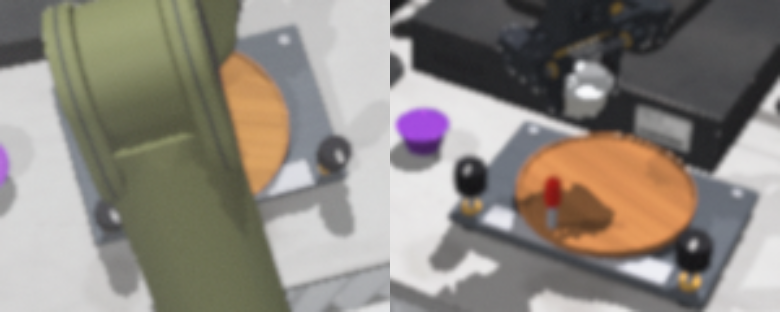

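```bash
python3 -m pendant '[[[0.003,0.005,0],[0.001,-0.001,0.03],0.5],[[0.003,0.005,0],[0.0017,-0.0018,0.05],0.5],[[0.003,0.005,0],[0.0017,-0.0018,0.07],0.5],[[0.003,0.005,0],[0.0017,-0.0018,0.08],0.5],[[0.003,0.005,0],[0.0017,-0.0018,0.084],0.5],[[0.003,0.005,0],[0.0017,-0.0018,0.086],0.5],[[0.003,0.005,0],[0.0017,-0.0018,0.086],0.5]]'
python3 - <<'E'
from mark import *
st=r.get_state();print(st["q"].round(2),st["eef_rot"].round(4),st["tool_pos"],st["contact_force"].round(1))
E
```

```text
clock: 24.0
tool_pos: [0.5794, -0.0285, 0.0627]
eef_rot: [0.975, -0.223, 0.002, -0.0]
contact_force: [-0.2, -0.3, -0.8]
opening: 0.68
[-0.17  0.92  0.25  1.84 -0.49  0.43 -0.02] [ 9.748e-01 -2.233e-01  1.600e-03 -4.000e-04] [ 0.5794342  -0.02854388  0.06274823] [-0.2 -0.3 -0.8]
```

```bash
python3 -m pendant '[[[0,0,0],[0,0,0.002],0.5],[[0,0,0],[0,0,0.003],0.5],[[0,0,0],[0,0,0.004],0.5],[[0,0,0],[0,0,0.0045],0.5],[[0,0,0],[0,0,0.0045],0.5]]'
python3 -m pendant '[[[0,0,0],[0,0,0],0.7],[[0,0,0],[0,0,0],0.8],[[0,0,0],[0,0,0],0.9],[[0,0,0],[0,0,0],0.92],[[0,0,0],[0,0,-0.02],0.92],[[0,0,0],[0,0,-0.05],0.92],[[0,0,0],[0,0,-0.09],0.92],[[0,0,0],[0,0,-0.1],0.92]]'
python3 - <<'E'
from mark import *
go(.448,.304,.15,0)
E
```

```text
clock: 24.5
tool_pos: [0.5791, -0.0288, 0.0577]
eef_rot: [0.975, -0.223, 0.001, -0.0]
contact_force: [0.1, -0.9, -0.5]
opening: 0.675
clock: 25.3
tool_pos: [0.581, -0.0295, 0.1614]
eef_rot: [0.975, -0.224, 0.004, -0.001]
contact_force: [0.4, -0.5, -0.4]
opening: 0.917
turn [-0.0012 -0.0089 -0.4512] shift [-0.2652 -0.242   0.01  ]
```

```bash
python3 -m pendant '[[[0,0,-0.05],[-0.03,-0.027,0],1],[[0,0,-0.1],[-0.06,-0.054,0],1],[[0,0,-0.16],[-0.092,-0.084,0],1],[[0,0,-0.22],[-0.125,-0.114,0],1],[[0,0,-0.28],[-0.16,-0.145,0],1],[[0,0,-0.34],[-0.19,-0.175,0],1],[[0,0,-0.4],[-0.225,-0.205,0],1],[[0,0,-0.45],[-0.25,-0.23,0.01],1],[[0,-0.009,-0.45],[-0.265,-0.242,0.01],1],[[0,-0.009,-0.45],[-0.265,-0.242,0.01],1]]'
python3 - <<'E'
from mark import *
st=r.get_state();print(st["q"].round(2),st["eef_rot"].round(4),st["tool_pos"])
go(.4475,.303,.0135,0)
s=snap("top","t7");t=snap("scene","s7");cv2.imwrite("pics/p2.png",np.hstack([cv2.resize(s["image"][150:290,150:400,::-1],None,fx=1.6,fy=1.6),cv2.resize(t["image"][150:290,150:400,::-1],None,fx=1.6,fy=1.6)]))
E
```

```text
clock: 26.3
tool_pos: [0.4437, 0.3078, 0.1465]
eef_rot: [1.0, 0.003, -0.004, -0.002]
contact_force: [-0.5, -0.2, -0.4]
opening: 0.999
[-0.86  0.75  0.29  1.92 -0.41  0.53 -0.28] [ 1.      0.0027 -0.0041 -0.0016] [0.44371304 0.30783969 0.1464676 ]
turn [-0.0032  0.0082  0.0054] shift [0.0049 0.0053 0.1329]
```

View pics/p2.png

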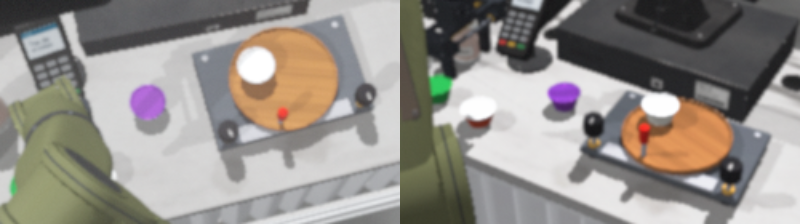

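```bash
python3 - <<'E'
from mark import *
t=snap("scene")
for f in("scene0","s7"):
    t["image"]=cv2.imread(f"pics/{f}.png")[:,:,::-1].copy()
    g=t["image"].min(2)[205:228,183:216]; m=(g>235).astype(np.uint8); n,l,st,c=cv2.connectedComponentsWithStats(m);i=1+st[1:,4].argmax();p=c[i]+[183,205];print(f,st[i],p.round(1),ray(t,*p,.034).round(4))
E
```

```text
scene0 [  4   4  24  15 269] [198.5 216.5] [0.4503 0.3032 0.034 ]
s7 [  4   4  24  15 256] [198.7 216.3] [0.4515 0.3031 0.034 ]
```

```bash
python3 -m pendant '[[[0,0.008,0.005],[0.004,0.004,0.03],1],[[0,0.008,0.005],[0.006,0.005,0.06],1],[[0,0.008,0.005],[0.006,0.005,0.09],1],[[0,0.008,0.005],[0.006,0.005,0.115],1],[[0,0.008,0.005],[0.006,0.005,0.133],1],[[0,0.008,0.005],[0.006,0.005,0.133],0.9],[[0,0.008,0.005],[0.006,0.005,0.133],0.75],[[0,0.008,0.005],[0.006,0.005,0.133],0.6],[[0,0.008,0.005],[0.006,0.005,0.133],0.5],[[0,0.008,0.005],[0.006,0.005,0.133],0.5]]' 12
python3 -m pendant '[[[0,0,0],[0,0,-0.03],0.5],[[0,0,0],[0,0,-0.07],0.5],[[0,0,0],[0,0,-0.11],0.5],[[0,0,0],[0,0,-0.14],0.5],[[0,0,0],[0,0,-0.14],0.5]]' 12
python3 - <<'E'
from mark import *
go(.5502-.0083,-.0735-.0535,.15,-.45)
E
```

```text
clock: 27.45
tool_pos: [0.4517, 0.2998, 0.0154]
eef_rot: [1.0, -0.003, 0.002, -0.001]
contact_force: [0.2, -1.2, 5.1]
opening: 0.681
clock: 27.95
tool_pos: [0.453, 0.3007, 0.1584]
eef_rot: [1.0, -0.003, 0.004, -0.003]
contact_force: [0.7, 0.4, -1.2]
opening: 0.684
turn [-0.0082 -0.0071  0.4443] shift [0.0913 0.4273 0.0065]
```

```bash
python3 -m pendant '[[[0,0,0.04],[0.007,0.035,0],0.5],[[0,0,0.08],[0.015,0.07,0],0.5],[[0,0,0.13],[0.024,0.11,0],0.5],[[0,0,0.17],[0.032,0.15,0],0.5],[[0,0,0.22],[0.041,0.19,0],0.5],[[0,0,0.26],[0.049,0.23,0],0.5],[[0,0,0.31],[0.058,0.27,0],0.5],[[0,0,0.36],[0.066,0.31,0],0.5],[[0,0,0.4],[0.075,0.35,0],0.5],[[-0.008,-0.007,0.444],[0.083,0.39,0.003],0.5]]' 12
python3 - <<'E'
from mark import *
st=r.get_state();print(st["opening"],st["tool_pos"]);go(.5502-.0083,-.0735-.0535,.15,-.45)
E
```

```text
clock: 28.95
tool_pos: [0.5312, -0.0927, 0.1503]
eef_rot: [0.975, -0.224, -0.003, 0.003]
contact_force: [1.1, 0.4, -0.8]
opening: 0.682
0.6815958181448699 [ 0.53119456 -0.09274662  0.15032369]
turn [ 0.0069  0.0049 -0.0018] shift [0.0246 0.0261 0.0004]
```

```bash
python3 -m pendant '[[[0.007,0.005,0],[0.015,0.015,0],0.5],[[0.007,0.005,0],[0.0246,0.026,0],0.5],[[0.007,0.005,0],[0.0246,0.026,0],0.5],[[0.007,0.005,0],[0.0246,0.026,0.03],0.5],[[0.007,0.005,0],[0.0246,0.026,0.06],0.5],[[0.007,0.005,0],[0.0246,0.026,0.075],0.5],[[0.007,0.005,0],[0.0246,0.026,0.083],0.5],[[0.007,0.005,0],[0.0246,0.026,0.083],0.5]]' 12
python3 - <<'E'
from mark import *
st=r.get_state();print(st["opening"],st["contact_force"]);go(.5502-.0083,-.0735-.0535,.0595,-.45)
E
```

```text
clock: 29.75
tool_pos: [0.5411, -0.1237, 0.0669]
eef_rot: [0.975, -0.222, -0.001, -0.001]
contact_force: [0.0, -0.5, -1.0]
opening: 0.682
0.6824273719147043 [ 0.04918929 -0.48526813 -0.97912833]
turn [-0.0006  0.0018  0.0022] shift [0.0021 0.0027 0.0074]
```

```bash
python3 -m pendant '[[[0,0,0],[0.001,0.002,0.003],0.5],[[0,0,0],[0.002,0.0027,0.005],0.5],[[0,0,0],[0.002,0.0027,0.006],0.5],[[0,0,0],[0.002,0.0027,0.007],0.5],[[0,0,0],[0.002,0.0027,0.0074],0.5],[[0,0,0],[0.002,0.0027,0.0074],0.5]]'
python3 -m pendant '[[[0,0,0],[0,0,0],0.7],[[0,0,0],[0,0,0],0.8],[[0,0,0],[0,0,0],0.9],[[0,0,0],[0,0,0],0.92],[[0,0,0],[0,0,-0.02],0.92],[[0,0,0],[0,0,-0.05],0.92],[[0,0,0],[0,0,-0.09],0.92],[[0,0,0],[0,0,-0.13],0.92],[[0,0,0],[0,0,-0.13],0.92]]'
python3 - <<'E'
from mark import *
st=r.get_state();print(st["q"].round(2));go(.40,.16,.19,-.45)
E
```

```text
clock: 30.35
tool_pos: [0.5425, -0.1287, 0.0605]
eef_rot: [0.975, -0.223, 0.0, -0.0]
contact_force: [-0.2, 0.8, 0.3]
opening: 0.677
clock: 31.25
tool_pos: [0.5453, -0.1301, 0.1952]
eef_rot: [0.975, -0.223, 0.005, 0.0]
contact_force: [1.0, -0.0, 0.3]
opening: 0.919
[-0.06  0.7   0.36  1.84 -0.38  0.66  0.07]
turn [-0.0021 -0.0105 -0.0002] shift [-0.2571 -0.198   0.003 ]
```

```bash
python3 - <<'E'
from mark import *
s=snap("top","t8");t=snap("scene","s8")
def tri(p,q):
    A=[];b=[]
    for S,(u,v) in((s,p),(t,q)):
        Pm=S["mtx"]@np.c_[S["R"],S["t"]]
        for k,w in((0,u),(1,v)): e=w*Pm[2]-Pm[k];A.append(e[:3]);b.append(-e[3])
    return np.linalg.lstsq(np.array(A),np.array(b),rcond=None)[0]
for a,b in(("t7","s7"),("t8","s8")):
    s["image"]=cv2.imread(f"pics/{a}.png")[:,:,::-1].copy();t["image"]=cv2.imread(f"pics/{b}.png")[:,:,::-1].copy()
    rs=blobs(s,(0,150,80),(4,255,255),5,(290,200,350,240));rt=blobs(t,(0,150,80),(4,255,255),5,(285,220,320,260));print(rs,rt,blobs(s,(5,120,80),(20,255,255),500))
    if rs and rt: print("top plane",ray(s,*rs[0][0],.106).round(4),"scene",ray(t,*rt[0][0],.096).round(4),"tri",tri(rs[0][0],rt[0][0]).round(4))
go(.469,-.046,.15,-1.5708)
E
```

```text
[(array([326.1, 220.5]), [324, 218, 6, 6, 27])] [(array([302.2, 232.3]), [300, 227, 6, 13, 57])] [(array([331.6, 200.1]), [294, 168, 66, 63, 2484])]
top plane [ 0.47   -0.0452  0.106 ] scene [ 0.4726 -0.0473  0.096 ] tri [ 0.4728 -0.0469  0.0956]
[] [(array([302.3, 232.4]), [300, 227, 6, 13, 58])] [(array([310.7, 215. ]), [294, 190, 37, 41, 525])]
turn [-0.0023 -0.0018  1.1213] shift [-0.1024 -0.0424  0.0409]
```

```bash
python3 -m pendant '[[[0,0,0.14],[-0.02,-0.009,0],0.6],[[0,0,0.28],[-0.04,-0.018,0],0.6],[[0,0,0.42],[-0.06,-0.027,0],0.6],[[0,0,0.56],[-0.08,-0.035,0],0.6],[[0,0,0.7],[-0.1,-0.043,0],0.6],[[0,0,0.84],[-0.1,-0.043,0.01],0.6],[[0,0,0.98],[-0.1,-0.043,0.02],0.6],[[0,0,1.121],[-0.1,-0.043,0.03],0.6],[[0,0,1.121],[-0.1,-0.043,0.04],0.6],[[0,0,1.121],[-0.1,-0.043,0.04],0.6]]'
python3 - <<'E'
from mark import *
st=r.get_state();print(st["q"].round(2));go(.4715,-.0463,.087,-1.5708)
E
```

```text
clock: 32.35
tool_pos: [0.4696, -0.0463, 0.1485]
eef_rot: [0.708, -0.706, -0.001, 0.001]
contact_force: [0.0, 0.0, 0.2]
opening: 0.603
[-0.33  0.75  0.56  2.13 -0.85  0.5  -0.68]
turn [ 0.0035 -0.0001  0.0034] shift [ 0.     -0.0021  0.0615]
```

```bash
python3 -m pendant '[[[0.003,0,0.003],[0,-0.002,0.02],0.6],[[0.003,0,0.003],[0,-0.002,0.045],0.6],[[0.003,0,0.003],[0,-0.002,0.0615],0.6],[[0.003,0,0.003],[0,-0.002,0.0615],0.6],[[0.003,0,0.003],[0,-0.002,0.0615],0.4],[[0.003,0,0.003],[0,-0.002,0.0615],0.2],[[0.003,0,0.003],[0,-0.002,0.0615],0.1],[[0.003,0,0.003],[0,-0.002,0.0615],0.1],[[0.003,0,0.003],[0,-0.002,0.0615],0.1]]' 12
python3 - <<'E'
from mark import *
st=r.get_state();print(st["q"].round(2),st["tool_pos"],st["opening"],st["contact_force"])
P=np.array([.5515,-.0743]); th0=np.arctan2(-.0463-P[1],.4715-P[0]);X0=np.array([.4715,-.0463])
print(np.hypot(*(X0-P)),th0)
for k in range(0,11):
    a=th0+k*.16; d=P+.085*np.array([np.cos(a),np.sin(a)])-(P+.085*np.array([np.cos(th0),np.sin(th0)])); print(k,(-d[1]).round(4),(-d[0]).round(4))
E
```

```text
clock: 33.25
tool_pos: [0.4734, -0.0466, 0.0893]
eef_rot: [-0.706, 0.708, -0.002, 0.002]
contact_force: [0.4, -0.5, 2.3]
opening: 0.223
[-0.21  0.83  0.35  2.15 -0.95  0.32 -0.61] [ 0.47340995 -0.046556    0.08925987] 0.22302070496685472 [ 0.36907187 -0.52162362  2.26159625]
0.08475848040166838 2.8049178342030663
0 -0.0 -0.0
1 0.0131 0.0034
2 0.0267 0.0048
3 0.0402 0.0039
4 0.0535 0.0009
5 0.0661 -0.0042
6 0.0777 -0.0112
7 0.0881 -0.02
8 0.0969 -0.0303
9 0.104 -0.0419
10 0.1091 -0.0545
```

```bash
python3 -m pendant '[[[0,0,0],[0.0131,0.0034,0],0.1],[[0,0,0],[0.0267,0.0048,0],0.1],[[0,0,0],[0.0402,0.0039,0],0.1],[[0,0,0],[0.0535,0.0009,0],0.1],[[0,0,0],[0.0661,-0.0042,0],0.1],[[0,0,0],[0.0777,-0.0112,0],0.1],[[0,0,0],[0.0777,-0.0112,0],0.1]]'
cat > cr.py <<'E'
from mark import *
import sys
def arc(P,a0,da,n,rad=.085):
    st=r.get_state();print(st["q"].round(2),st["tool_pos"].round(4),st["opening"],st["contact_force"].round(1),st["moment"].round(2))
    xa=Ro.from_quat(st["eef_rot"]);x0=st["tool_pos"]
    print("radius",np.hypot(*(x0[:2]-P)).round(4),"ang",np.arctan2(x0[1]-P[1],x0[0]-P[0]).round(3),"yaw",2*np.arctan2(st["eef_rot"][1],st["eef_rot"][0]))
    for k in range(1,n+1):
        a=a0+k*da; g=np.array([*(P+rad*np.array([np.cos(a),np.sin(a)])),x0[2]]); print(k,xa.inv().apply(g-x0).round(4))
E
python3 - <<'E'
from cr import *
P=np.array([.5525,-.0743]);arc(P,2.805+.96,.16,10)
E
```

```text
clock: 33.95
tool_pos: [0.4864, -0.1269, 0.0892]
eef_rot: [-0.706, 0.709, -0.004, 0.001]
contact_force: [2.5, 0.3, 3.6]
opening: 0.223
[-0.07  0.85  0.39  2.08 -0.88  0.38 -0.53] [ 0.4864 -0.1269  0.0892] 0.2227963447369245 [2.5 0.3 3.6] [ 0.15 -0.27 -0.01]
radius 0.0845 ang -2.47 yaw 4.707923528157428
1 [ 0.0074 -0.0059  0.0001]
2 [ 0.0162 -0.0163  0.0002]
3 [ 0.0232 -0.0279  0.0003]
4 [ 0.0283 -0.0405  0.0004]
5 [ 0.0313 -0.0538  0.0005]
6 [ 0.0321 -0.0673  0.0006]
7 [ 0.0308 -0.0808  0.0007]
8 [ 0.0273 -0.094   0.0008]
9 [ 0.0218 -0.1064  0.0009]
10 [ 0.0144 -0.1178  0.0009]
```

```bash
python3 -m pendant '[[[0,0,0],[0.0074,-0.0059,0],0.1],[[0,0,0],[0.0162,-0.0163,0],0.1],[[0,0,0],[0.0232,-0.0279,0],0.1],[[0,0,0],[0.0283,-0.0405,0],0.1],[[0,0,0],[0.0313,-0.0538,0],0.1],[[0,0,0],[0.0321,-0.0673,0],0.1],[[0,0,0],[0.0308,-0.0808,0],0.1],[[0,0,0],[0.0273,-0.094,0],0.1],[[0,0,0],[0.0218,-0.1064,0],0.1],[[0,0,0],[0.0218,-0.1064,0],0.1]]'
python3 - <<'E'
from cr import *
P=np.array([.5525,-.0743]);arc(P,3.765+1.44,.16,10)
E
```

```text
clock: 34.95
tool_pos: [0.5935, -0.1494, 0.0899]
eef_rot: [-0.706, 0.708, -0.006, 0.001]
contact_force: [3.5, -5.3, 1.3]
opening: 0.217
[-0.12  0.96  0.54  1.75 -0.77  0.64 -0.7 ] [ 0.5935 -0.1494  0.0899] 0.21671632358704782 [ 3.5 -5.3  1.3] [-1.16 -0.69  0.02]
radius 0.0855 ang -1.071 yaw 4.710024765775415
1 [-0.0075 -0.0106  0.    ]
2 [-0.0167 -0.0207  0.0001]
3 [-0.0273 -0.0292  0.0001]
4 [-0.0391 -0.0359  0.    ]
5 [-0.0518 -0.0406 -0.    ]
6 [-0.0651 -0.0432 -0.0001]
7 [-0.0787 -0.0437 -0.0002]
8 [-0.0922 -0.0421 -0.0003]
9 [-0.1052 -0.0382 -0.0004]
10 [-0.1175 -0.0324 -0.0006]
```

```bash
python3 -m pendant '[[[0,0,0],[-0.0075,-0.0106,0],0.1],[[0,0,0],[-0.0167,-0.0207,0],0.1],[[0,0,0],[-0.0273,-0.0292,0],0.1],[[0,0,0],[-0.0391,-0.0359,0],0.1],[[0,0,0],[-0.0391,-0.0359,0],0.1]]'
python3 - <<'E'
from cr import *
P=np.array([.5525,-.0743]);arc(P,3.765+1.44+.64,.16,10)
t=snap("scene");cv2.imwrite("pics/p3.png",cv2.resize(t["image"][120:300,220:420,::-1],None,fx=3,fy=3))
E
```

```text
clock: 35.45
tool_pos: [0.6315, -0.1075, 0.0902]
eef_rot: [-0.707, 0.707, -0.006, 0.003]
contact_force: [8.5, -2.2, 1.0]
opening: 0.221
[-0.2   0.99  0.57  1.66 -0.77  0.71 -0.8 ] [ 0.6315 -0.1075  0.0902] 0.22130091650314748 [ 8.5 -2.2  1. ] [-0.59 -1.63 -0.  ]
radius 0.0857 ang -0.398 yaw 4.712240874384011
1 [-0.0099 -0.0028 -0.    ]
2 [-0.0232 -0.0054 -0.    ]
3 [-0.0368 -0.006  -0.0001]
4 [-0.0503 -0.0043 -0.0002]
5 [-0.0633 -0.0005 -0.0003]
6 [-0.0756  0.0053 -0.0004]
7 [-0.0868  0.013  -0.0006]
8 [-0.0966  0.0224 -0.0007]
9 [-0.1048  0.0332 -0.0009]
10 [-0.1112  0.0452 -0.0011]
```

View pics/p3.png

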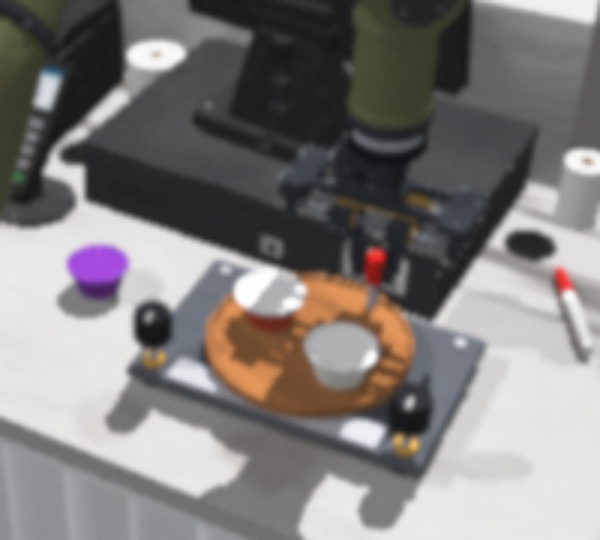

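```bash
python3 -m pendant '[[[0,0,0],[-0.0099,-0.0043,0],0.1],[[0,0,0],[-0.0232,-0.0069,0],0.1],[[0,0,0],[-0.0368,-0.0075,0],0.1],[[0,0,0],[-0.0503,-0.0058,0],0.1],[[0,0,0],[-0.0633,-0.002,0],0.1],[[0,0,0],[-0.0756,0.004,0],0.1],[[0,0,0],[-0.0868,0.0115,0],0.1],[[0,0,0],[-0.0966,0.021,0],0.1],[[0,0,0],[-0.1048,0.032,0],0.1],[[0,0,0],[-0.1048,0.032,0],0.1]]'
python3 - <<'E'
from cr import *
P=np.array([.5535,-.0743]);arc(P,3.765+1.44+.64+1.44,.16,10)
E
```

```text
clock: 36.5
tool_pos: [0.5936, 0.0003, 0.0895]
eef_rot: [-0.707, 0.707, 0.0, 0.002]
contact_force: [1.2, 3.6, 6.6]
opening: 0.225
[-0.38  0.95  0.56  1.8  -0.82  0.63 -0.89] [5.936e-01 3.000e-04 8.950e-02] 0.22531285276109614 [1.2 3.6 6.6] [ 0.73 -0.17  0.02]
radius 0.0847 ang 1.078 yaw 4.711778701171137
1 [-0.0034  0.0063 -0.    ]
2 [-0.0077  0.0192 -0.    ]
3 [-0.01    0.0326 -0.    ]
4 [-0.0101  0.0461 -0.0001]
5 [-0.0081  0.0596 -0.0001]
6 [-0.0039  0.0725 -0.0002]
7 [ 0.0023  0.0846 -0.0002]
8 [ 0.0103  0.0956 -0.0002]
9 [ 0.0199  0.1051 -0.0003]
10 [ 0.031   0.113  -0.0003]
```

```bash
python3 -m pendant '[[[0,0,0],[-0.0034,0.0063,0],0.1],[[0,0,0],[-0.0077,0.0192,0],0.1],[[0,0,0],[-0.01,0.0326,0],0.1],[[0,0,0],[-0.0101,0.0461,0],0.1],[[0,0,0],[-0.0081,0.0596,0],0.1],[[0,0,0],[-0.0039,0.0725,0],0.1],[[0,0,0],[0.0023,0.0846,0],0.1],[[0,0,0],[0.0103,0.0956,0],0.1],[[0,0,0],[0.0199,0.1051,0],0.1],[[0,0,0],[0.0199,0.1051,0],0.1]]'
python3 - <<'E'
from cr import *
s=snap("top","t9");t=snap("scene","s9");
print(blobs(s,(5,120,80),(20,255,255),500))
P=np.array([.553,-.0743]);arc(P,8.725,.147,5)
cv2.imwrite("pics/p4.png",np.hstack([cv2.resize(s["image"][150:270,250:400,::-1],None,fx=2.6,fy=2.6),cv2.resize(t["image"][170:290,240:390,::-1],None,fx=2.6,fy=2.6)]))
E
```

```text
clock: 37.5
tool_pos: [0.4858, -0.0235, 0.089]
eef_rot: [-0.705, 0.709, 0.0, -0.001]
contact_force: [-4.1, 2.4, 7.0]
opening: 0.22
[]
[-0.28  0.84  0.38  2.11 -0.92  0.36 -0.7 ] [ 0.4866 -0.0224  0.0889] 0.22234641268254846 [-2.2  1.4  9.3] [0.22 0.75 0.  ]
radius 0.0842 ang 2.478 yaw 4.708280569580061
1 [ 0.0073  0.006  -0.    ]
2 [ 0.0184  0.0117 -0.    ]
3 [ 0.0302  0.0157 -0.    ]
4 [ 0.0425  0.0179 -0.    ]
5 [ 0.055   0.0184 -0.    ]
```

```bash
python3 -m pendant '[[[0,0,0],[0.0073,0.006,0],0.1],[[0,0,0],[0.0184,0.0117,-0.0005],0.1],[[0,0,0],[0.0302,0.0157,-0.001],0.1],[[0,0,0],[0.0425,0.0179,-0.001],0.1],[[0,0,0],[0.055,0.0184,-0.001],0.1],[[0,0,0],[0.055,0.0184,-0.001],0.1],[[0,0,0],[0.055,0.0184,-0.001],0.1]]'
python3 - <<'E'
from cr import *
P=np.array([.553,-.0743]);arc(P,9.46,.0,1)
E
```

```text
clock: 38.3
tool_pos: [0.4691, -0.0776, 0.0895]
eef_rot: [-0.706, 0.709, -0.0, 0.0]
contact_force: [-4.7, -0.6, 1.4]
opening: 0.222
[-0.13  0.83  0.33  2.15 -0.91  0.31 -0.6 ] [ 0.4691 -0.0776  0.0895] 0.22207657823993848 [-4.7 -0.6  1.4] [-0.17  1.26  0.03]
radius 0.084 ang -3.102 yaw 4.707902826132651
1 [-0.0003  0.001  -0.    ]
```

Release, lift clear, and move aside to look.

```bash
python3 -m pendant '[[[0,0,0],[0,0,0],0.4],[[0,0,0],[0,0,0],0.5],[[0,0,0],[0,0,0],0.5],[[0,0,0],[0,0,-0.03],0.5],[[0,0,0],[0,0,-0.07],0.5],[[0,0,0],[0,0,-0.11],0.5],[[0,0,0],[-0.05,0,-0.13],0.5],[[0,0,0],[-0.1,0,-0.13],0.5],[[0,0,0],[-0.15,0,-0.13],0.5],[[0,0,0],[-0.2,0,-0.13],0.5]]'
python3 -m pendant '[[[0,0,0],[-0.05,0,0],0.5],[[0,0,0],[-0.1,0.01,0],0.5],[[0,0,0],[-0.1,0.01,0],0.5]]'
python3 - <<'E'
from mark import *
s=snap("top","t10");t=snap("scene","s10");g=s["image"].max(2).astype(float)
print(blobs(s,(0,150,80),(4,255,255),5,(270,190,400,260)),blobs(t,(0,150,80),(4,255,255),5,(270,215,340,290)))
cv2.imwrite("pics/p5.png",np.hstack([cv2.resize(s["image"][150:270,250:400,::-1],None,fx=2.6,fy=2.6,interpolation=2),cv2.resize(t["image"][170:290,240:390,::-1],None,fx=2.6,fy=2.6,interpolation=2)]))
print("left",axis(g,s,289,228,298,237),"right",axis(g,s,377,206,383,214,15));print(g[224:242,284:302].astype(int));print(g[199:218,369:388].astype(int))
E
```

```text
clock: 39.3
tool_pos: [0.4714, 0.122, 0.2204]
eef_rot: [-0.706, 0.708, -0.002, 0.002]
contact_force: [1.5, -0.4, -1.2]
opening: 0.498
clock: 39.6
tool_pos: [0.4591, 0.2288, 0.2186]
eef_rot: [0.711, -0.703, -0.001, -0.002]
contact_force: [-0.3, -0.2, 0.5]
opening: 0.497
[(array([336.9, 219.6]), [335, 217, 5, 6, 27])] [(array([311.2, 236.6]), [309, 231, 6, 13, 61])]
left (array([0.4612, 0.0517]), -0.24, 2.9) right (array([ 0.4669, -0.2072]), -0.06, 3.08)
[[149 148 146 147 146 143 138 134 129 130 133 134 134 137 139 139 138 127]
 [148 149 148 146 142 128 119 113 109 105 113 117 123 132 137 137 139 136]
 [147 148 143 139 126 112 102  97  94  93  93  96 105 121 129 136 138 135]
 [148 146 139 126 109  96  94  92  90  89  90  90  96 104 121 134 137 142]
 [149 147 134 113  98  95  92  90  88  91  90  88  88  92 111 135 147 161]
 [147 142 128 106  93  92  92  93  97  95  93  90  88  92 115 153 179 188]
 [144 138 118  99  91  93  89  99 116 124 110  93  90  92 122 171 198 205]
 [144 132 111  92  90  91  90 103 138 155 142 107  90  89 121 173 204 209]
 [146 132 107  91  88  89  91 102 141 175 1
[... 1547 characters left out ...]
  85  87 108 154 172 151 109  88 110 156 189
  204]
 [149 145 122  86  74  79  81  84  83  99 141 176 169 124  95 128 171 194
  203]
 [150 145 123  88  75  72  79  82  82  88 123 167 169 129 113 152 184 196
  201]
 [150 144 127  96  80  74  73  77  77  80  97 127 133 115 129 170 192 199
  201]
 [156 146 131 118 104  84  69  73  72  74  75  82  90 106 148 183 197 199
  201]
 [162 145 139 142 130 100  82  73  72  70  70  77  92 122 162 190 199 202
  204]
 [169 149 143 144 139 125 108  89  75  73  75  87 110 134 164 189 202 206
  210]
 [187 155 145 134 135 135 126 106  87  86  85  95 112 132 156 186 207 214
  215]
 [203 164 142 132 113 112 110 102  93  95  97  97 106 126 160 193 211 215
  216]]
```

View pics/p5.png

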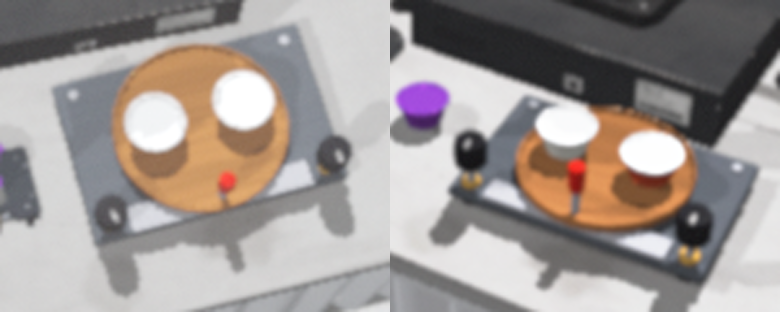

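```bash
python3 - <<'E'
from mark import *
s=snap("top");t=snap("scene")
c=ray(s,336.9,219.6,.106);c2=ray(t,311.2,236.6,.096);print("crank",c,c2)
im=cv2.imread("pics/t10.png")[:,:,::-1]
def wc(g,x0,y0,x1,y1,th):
    y,x=np.mgrid[y0:y1,x0:x1];w=np.clip(g[y0:y1,x0:x1].astype(float)-th,0,None);return (x*w).sum()/w.sum(),(y*w).sum()/w.sum()
g=im.min(2)
a=wc(g,274,183,282,190,150);b=wc(g,355,162,364,169,150);print(a,b)
A=ray(s,*a,.028);B=ray(s,*b,.028);d=A-B;print("rear dots",A.round(4),B.round(4),"yaw",-d[0]/d[1],np.linalg.norm(d))
yaw=-d[0]/d[1]; 
R=np.array([[np.cos(yaw),-np.sin(yaw)],[np.sin(yaw),np.cos(yaw)]])
M=(A+B)[:2]/2; 
for n,X in(("crank top",c),("crank scene",c2),("KL",np.array([.469,.0532])),("KR",np.array([.4795,-.2065]))): print(n,(R.T@(X[:2]-M)).round(4))
g0=cv2.imread("pics/top0.png").min(2)
A0=ray(s,*wc(g0,274,183,282,190,150),.028);B0=ray(s,*wc(g0,355,162,364,169,150),.028);print("start dots",A0.round(4),B0.round(4))
E
```

```text
crank [ 0.46521304 -0.075615    0.106     ] [ 0.46825975 -0.07693704  0.096     ]
(np.float64(277.5577889447236), np.float64(185.96984924623115)) (np.float64(358.76863354037266), np.float64(164.80900621118013))
rear dots [0.6308 0.0576 0.028 ] [ 0.6377 -0.2024  0.028 ] yaw 0.02649732114465954 0.26011453647737287
crank top [-0.1691  0.0013]
crank scene [-1.66e-01 -1.00e-04]
KL [-0.1619  0.1299]
KR [-0.1582 -0.1299]
start dots [0.6299 0.0585 0.028 ] [ 0.6384 -0.2025  0.028 ]
```

```bash
python3 -c "
from plant import r
print(r.get_state()['contact_force'].round(1)); print(r.finish_job())"
```

```text
[ 0.3 -1.1 -1.1]
the job is handed in; nothing more can be done
None
```

The job is handed in at about 40 s. The carousel is levelled, both cups are on the plate, and the red knob stands at the front.

**What I did**
- **Screws:** I turned the left knob about 5.9 rad clockwise and the right about 2.5 rad clockwise.
- **Cups:** Only the white cup and one red lidded cup were on the counter. I stood both on the plate and left the green and purple look-alikes alone.
- **Plate:** I cranked it anticlockwise by the red knob for one full turn, then on to the front.

**Last checks, from the camera after release**
- **Cups:** Both stand upright on the plate.
- **Red knob:** It is within about 1.5 mm of midway between the black knobs.
- **Stand:** The rear screws are within about 1 mm of where they started.
- **Screw angles:** The left knob's mark reads about -0.2 rad and the right between -0.05 and -0.2 rad, inside the 0.7 rad band in which all four feet bear.

**Not confirmed**
- **Zero direction:** I assumed the mark points to the front at zero. That fits both given start ranges, but nothing in the task states it.
- **Firmness:** I did not push on the stand to test it, so "firm" rests on the mark readings alone.
- **Left knob:** The hand turned it about 0.2 rad more than its mark shows, so the grip probably slipped slightly. I left it because it is well inside the band.

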